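# Set up the solder bench from the pile of consumables

## Task

The solder bench has been wiped down and its consumables left in one pile. Take the pile apart and set the bench up again: the big reel of solder over the thick spindle, the small reel over the thin spindle, the wide flat flux tin in the round rubber tin holder and the little tip-tinner tin in the round well of the soldering-iron stand. Set each one down gently, upright and fully home, drop nothing, and do not knock over the flux bottle.

Things in the scene. Friction and masses are not known exactly. Their poses are not given: they have to be found in the camera images.
- big_reel: Big reel of solder, bottom of the pile, on the 2 mm bench mat. Black flanges 68 mm across, 4 mm thick, filled with silvery wire to 60 mm across; 56 mm high, open vertical bore 34 mm across. About 0.5 kg. Origin at the centre of its underside, z up along the bore.
- flux_tin: Wide flat flux tin, plain aluminium with a screw lid, 58 mm across, 24 mm high, about 0.09 kg; at the start it lies on the big reel. Origin at the centre of its underside, z up.
- small_reel: Small reel of solder, same make: black flanges 46 mm across and 3 mm thick, wire to 38 mm across, 36 mm high, open vertical bore 21 mm across. About 0.14 kg; at the start it stands on the flux tin. Origin at the centre of its underside, z up along the bore.
- tinner_tin: Little tip-tinner tin, plain aluminium, 34 mm across, 16 mm high, about 0.03 kg; topmost of the pile, on the small reel. From the bottom the pile is big reel, flux tin, small reel, this tin, each within about 4 mm of centre over the one below, 132 mm high in all. Origin at the centre of its underside, z up.
- thick_stand: Reel stand with the thick spindle, for the big reel: dark heavy round foot 100 mm across whose flat top is 10 mm above the origin; an upright steel spindle 20 mm across with a round top, its tip 80 mm above the origin. Fixed. Origin at the centre of the underside, z up along the spindle. A reel that is home rests on the foot, its underside 10 mm above this origin.
- thin_stand: Reel stand with the thin spindle, for the small reel: dark heavy round foot 76 mm across whose flat top is 8 mm above the origin; an upright steel spindle 7 mm across with a round top, its tip 58 mm above the origin. Fixed. Origin at the centre of the underside, z up along the spindle. A reel that is home rests on the foot, its underside 8 mm above this origin.
- tin_holder: Tin holder for the flux tin: heavy round dish of dark rubber with a thin steel band, 94 mm across, rim 18 mm above the origin, recess 76 mm across with its flat floor 6 mm above the origin. Fixed. Origin at the centre of the underside, z up.
- iron_stand: Fixed soldering-iron stand: dark base 210 x 90 x 12 mm; at its end nearer the robot a round aluminium well, inside 54, outside 64 mm across, floor 12, rim 22 mm above the origin. Origin under the well's centre. Own +x points away from the robot (within 0.35 rad): base from -45 to 165 mm, tip rack (38 mm high) from 79 mm, holder with iron (210 mm high) from 120 mm, leaning away to 235 mm.
- flux_bottle: Bystander: small amber flux bottle with a black needle cap, 34 mm across, 96 mm high, loose and standing upright on the mat. Not to be knocked over. Origin at the centre of its underside, z up.
Not all that is in view belongs to the job. Leave any blue or yellow look-alike of the small_reel alone.

How it is judged:
By the outcome, as a careful person would: the job done as asked, in the order asked, and still so for the second after the job is handed in, with the robot touching nothing.
It also fails if it takes over 115 s, if anything falls off the work surface, if the arm or the gripper's body presses on something with over 40 N, if the wrist force passes 120 N, or if a joint passes its speed limit or range.

## Robot

A 6-joint arm with a two-finger parallel gripper is mounted at the origin on the work surface. World frame = base frame: x ahead of the robot, y to its left, z up, the work surface at z = 0. Lengths are in m, angles in rad, forces in N, time in s.
With the tool pointing down it reaches from about 0.35 to 0.775 m from the base axis. Payload 7.3 kg.
Tool frame: the origin (TCP) lies midway between the tips of the shut fingers; the grasp point (between the pads) lies 19 mm behind it (robot.tcp_to_grasp is the distance from the TCP to the grasp point, in m); z points along the fingers, y is the line along which they close (so a half turn about z gives the same grasp; the last joint's range is limited). The gripper opens to 92 mm and grips with 3 to 60 N. Pads are 19 mm wide; open, the fingers measure 130 mm over their backs; the gripper's body (75 mm by 190 mm) begins 47 mm behind the grasp point.
Start: joints at [0.995, 0.342, 1.524, -0, 1.275, -0.146], TCP at [0.219, 0.477, 0.196] pointing down, gripper open.
Joint ranges: [-2.53, 2.53], [-0.77, 2.02], [0.04, 2.7], [-1, 4.14], [0.28, 2.66], [-3.11, 3.11]. Speed limits (rad/s): [2.57, 2.57, 3.14, 3.14, 3.14, 3.14].

## Interface

Orientations are given as [roll, pitch, yaw] about the fixed x, y, z axes, in that order (R = Rz(yaw) Ry(pitch) Rx(roll)).
In Python, from cell import readout, cams, ticket, robot gives the robot as it stands. The module is installed in compiled form; this text tells all that it offers.
- The arm moves only by the tool jog_arm, never from a script. Its argument "plan" is a list of rows, each a list of 5 numbers: the shift along the world's x, y, z each as a share of 0.08 m, from -1 to 1, then the turn about the world's z as a share of 90 degrees, from -1 to 1, then the opening, from -1 (shut) to 1 (fully open). A call has 1 to 12 rows; each row is the pose to reach, as a shift and turn from the pose commanded when the call began; what a row does not reach only later rows make up. A row lasts 1/10 s, in which the tool goes at most 50 mm and 8.59 degrees, less where a joint would pass 70% of its speed; a pose out of reach is approached as far as the arm can. A call with a number of a shift or a turn outside -1 to 1 is refused whole. A call with a gripper value outside its range is refused whole. The fingers move at their own pace and stop on an object; "squeeze" is the grip in N (left out, the last holds). Time passes only in rows, so rows that repeat a pose let the fingers close. It gives the time, the measured TCP pose, the force, the opening and the grip force at its end, in the units of the state.
- readout.observe(): the state, without advancing time (a new reading comes with each control period).
- cams.read_camera(name): name is "scene" or "top"; returns the picture (480x640x3 uint8, blue, green, red); there is no depth.
- cams.calibration(name): a dict with "K" (3x3 intrinsics, pixels), "world_from_camera" (4x4, takes a point from camera to world coordinates). Camera axes: x right, y down, z forward; pixel columns grow to the right and rows downward; lengths in m; the calibration is good to about 2 mm. A picture is of the moment at which its call begins. calibration takes no time and is no camera call.
- ticket.hand_in(): hands the job in; it is judged then, once.
The state is a dict: "time": time; "qpos": joint angles; "qvel": joint speeds; "joint_efforts": joint torques, N m; "tool_pos": TCP position; "tool_rot": TCP orientation; "contact_force": force on the tool from outside, world axes, zero at the start; "torque": the same for the moment, N m; "opening": finger opening in m; "grip_force": force on a finger pad.
Only numpy, scipy, OpenCV 4.12 (cv2) and the standard library are available. Lean on these libraries where they do the work, as an engineer would, in place of code of your own. Each camera call takes 0.05 s, during which the arm holds its last target. There are 200 camera calls.

## Working session

There is one attempt and no reset: what is moved stays moved. The work goes in short steps, Python scripts to look and compute and a tool call to move; the robot and the scene stay as the last step left them, time stands still between calls to the robot, and variables do not carry over. Pictures are saved under pics/ and viewed, at most 14 in all, crops included, and the job is handed in when it is done.

Besides the shell and the picture viewer there is one more tool, called after ">>>" as name([rows], argument=value, ...), one row to a line, values as JSON. jog_arm: Moves the arm, as the interface text tells. Shift numbers are shares of 0.08 m and turn numbers shares of 90 degrees, none past 1 either way. Its arguments: {"type":"object","properties":{"plan":{"type":"array"},"squeeze":{"type":"number"}},"required":["plan"]}

```bash
mkdir -p pics
python3 - <<'E'
from cell import readout,cams,robot
import cv2
s=readout.observe();print(s)
for n in("scene","top"):
    cv2.imwrite(f"pics/{n}0.png",cams.read_camera(n));c=cams.calibration(n);print(c["K"],c["world_from_camera"])
E
```

```text
{'time': 0.0, 'qpos': array([ 9.94989160e-01,  3.42732026e-01,  1.52500681e+00,  2.18318043e-05,
        1.27539890e+00, -1.46025481e-01]), 'qvel': array([ 1.28871436e-03, -3.05072994e-05, -1.49378070e-03, -1.24070782e-03,
        1.25235286e-03,  4.46263071e-04]), 'joint_efforts': array([ 4.35839211e-04, -4.31261909e+01, -2.44210517e+01,  7.17068324e-02,
        5.62585273e-02, -1.53894198e-04]), 'tool_pos': array([0.21849161, 0.47688167, 0.19574373]), 'tool_rot': array([-3.14006705e+00, -2.45475471e-04,  2.71180441e+00]), 'contact_force': array([ 0.67080402, -0.85246017,  0.45591206]), 'torque': array([ 0.01958556, -0.05639145,  0.03335513]), 'grip_force': 0.0, 'opening': 0.09154441596142426}
[[460.41690702   0.         320.18376131]
 [  0.         460.41690702 246.53706828]
 [  0.           0.           1.        ]] [[ 0.79429633  0.36173779 -0.48809744  0.99615323]
 [ 0.60725363 -0.44847301  0.65583153 -0.64187748]
 [ 0.01834052 -0.81732352 -0.57588705  0.65656882]
 [ 0.          0.          0.          1.        ]]
[[471.76126772   0.         326.60933976]
 [  0.         471.76126772 242.41684077]
 [  0.           0.           1.        ]] [[-0.01608163 -0.98460972  0.17402607  0.39271597]
 [-0.9995656   0.02013057  0.02152613 -0.01722823]
 [-0.02469808 -0.1736043  -0.98450574  1.01768356]
 [ 0.          0.          0.          1.        ]]
```

View pics/scene0.png

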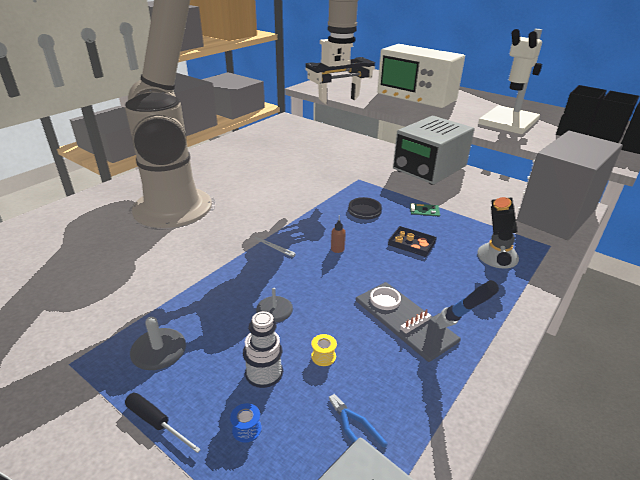

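View pics/top0.png

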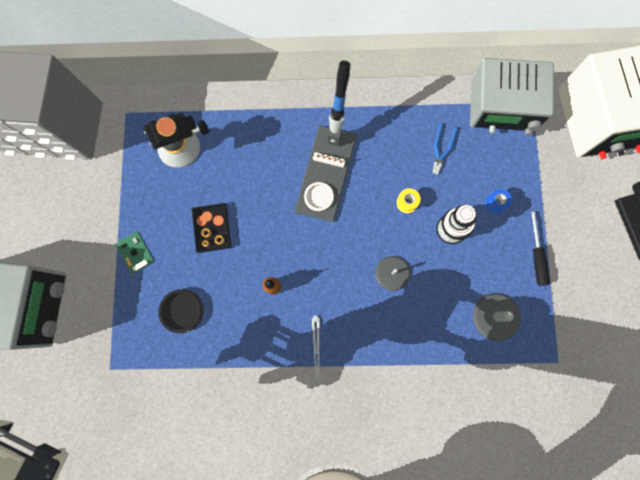

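```bash
cat > h.py <<'E'
import numpy as np,cv2
from cell import readout,cams,robot
C={n:cams.calibration(n) for n in("scene","top")}
def w(n,u,v,z):
    K,T=C[n]["K"],C[n]["world_from_camera"]; d=T[:3,:3]@np.linalg.solve(K,[u,v,1.]); p=T[:3,3]
    return (p+d*(z-p[2])/d[2])
def px(n,P):
    K,T=C[n]["K"],np.linalg.inv(C[n]["world_from_camera"]); q=np.atleast_2d(P)@T[:3,:3].T+T[:3,3]; q=q@K.T
    return q[:,:2]/q[:,2:]
def circ(x,y,z,r):
    a=np.linspace(0,2*np.pi,73); return np.c_[x+r*np.cos(a),y+r*np.sin(a),0*a+z]
def overlay(n,img,circles,c,half=32,s=6):
    """zoomed crop round pixel c with circles (x,y,z,r) drawn"""
    u,v=int(c[0])-half,int(c[1])-half
    im=cv2.copyMakeBorder(img,99,99,99,99,cv2.BORDER_CONSTANT)[v+99:v+99+2*half,u+99:u+99+2*half]
    k=int(390/(2*half)); im=cv2.resize(im,None,fx=k,fy=k,interpolation=cv2.INTER_CUBIC)
    for i,q in enumerate(circles):
        p=((px(n,circ(*q))-[u,v]+.5)*k).astype(int); cv2.polylines(im,[p],True,[(0,255,0),(0,0,255),(255,0,255),(0,255,255)][i%4],1)
    return cv2.resize(im,(390,390)) if im.shape[0]!=390 else im
E
python3 - <<'E'
from h import *
img=cv2.imread("pics/top0.png")
f={}
for k,u,v,z in[("pile",465,214,.134),("thin",393,273,.010),("thick",497,317,.012),("hold",181,311,.02),("well",319,197,.024),("bot",271,286,.09)]:
    f[k]=w("top",u,v,z)[:2];print(k,f[k].round(4))
p=f
cs=dict(pile=[(*p["pile"],.134,.017),(*p["pile"],.118,.023),(*p["pile"],.058,.034)],thin=[(*p["thin"],.010,.038),(*p["thin"],.057,.0035)],thick=[(*p["thick"],.012,.05),(*p["thick"],.074,.01)],hold=[(*p["hold"],.02,.047),(*p["hold"],.02,.038)],well=[(*p["well"],.024,.032),(*p["well"],.024,.027)],bot=[(*p["bot"],.002,.017)])
for n in("top","scene"):
    im=cv2.imread(f"pics/{n}0.png"); g=[]
    for k in cs:
        c=px(n,cs[k][0][:3])[0]; g.append(cv2.resize(overlay(n,im,cs[k],c,36),(266,266)))
    cv2.imwrite(f"pics/ov_{n}.png",np.vstack([np.hstack(g[:3]),np.hstack(g[3:])]))
E
```

```text
pile [ 0.5986 -0.263 ]
thin [ 0.5016 -0.1361]
thick [ 0.4051 -0.3485]
hold [0.4284 0.3143]
well [0.6691 0.0195]
bot [0.4717 0.1141]
```

View pics/ov_top.png

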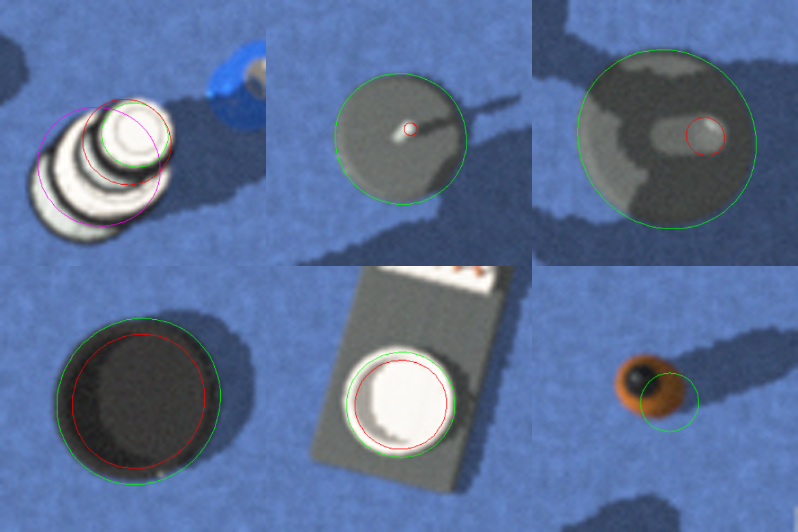

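View pics/ov_scene.png

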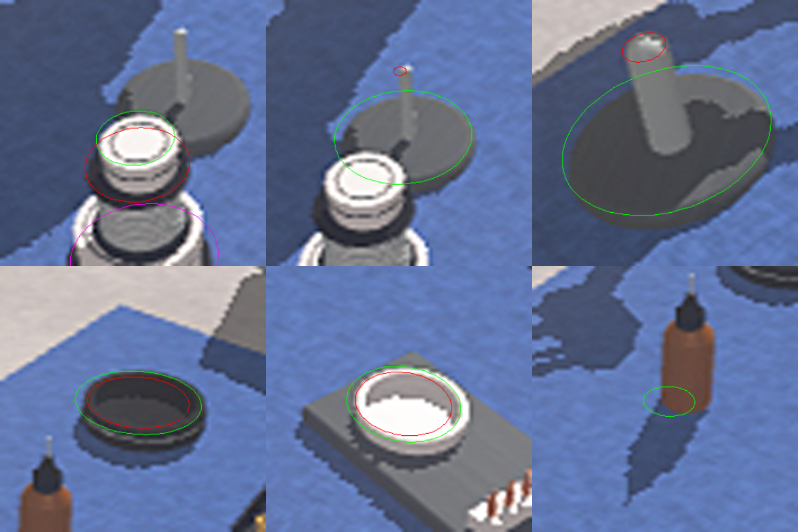

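>>> jog_arm([
  [0.26,-0.5,0.15,0.09,1],
  [0.53,-1,0.3,0.18,1],
  [0.53,-1,0.3,0.274,1],
])

```text
time: 0.4
tool_pos: [0.263, 0.3945, 0.2215]
tool_rot: [-3.141, 0.002, 3.141]
contact_force: [-0.7, 0.4, 0.5]
opening: 0.0919
grip_force: 0.0
```

>>> jog_arm([
  [0.26,-0.5,0,0,1],
  [0.53,-1,0,0,1],
])

```text
time: 0.6
tool_pos: [0.3035, 0.3164, 0.2202]
tool_rot: [-3.141, -0.0, 3.141]
contact_force: [1.5, 0.0, 0.1]
opening: 0.0916
grip_force: 0.0
```

>>> jog_arm([
  [0.26,-0.5,0,0,1],
  [0.53,-1,0,0,1],
])

```text
time: 0.8
tool_pos: [0.3461, 0.2357, 0.2203]
tool_rot: [-3.142, -0.0, 3.139]
contact_force: [1.7, 0.2, 0.4]
opening: 0.0919
grip_force: 0.0
```

>>> jog_arm([
  [0.26,-0.5,0,0,1],
  [0.53,-1,0,0,1],
])

```text
time: 1.0
tool_pos: [0.3886, 0.1555, 0.2203]
tool_rot: [3.141, -0.0, 3.138]
contact_force: [0.8, 1.1, 0.4]
opening: 0.0921
grip_force: 0.0
```

>>> jog_arm([
  [0.26,-0.5,0,0,1],
  [0.53,-1,0,0,1],
])

```text
time: 1.2
tool_pos: [0.431, 0.0755, 0.2203]
tool_rot: [3.141, -0.0, 3.138]
contact_force: [0.8, 0.9, -0.2]
opening: 0.0916
grip_force: 0.0
```

>>> jog_arm([
  [0.26,-0.5,0,0,1],
  [0.53,-1,0,0,1],
])

```text
time: 1.4
tool_pos: [0.4735, -0.0046, 0.2203]
tool_rot: [3.141, -0.0, 3.138]
contact_force: [0.3, 1.2, 0.6]
opening: 0.0919
grip_force: 0.0
```

>>> jog_arm([
  [0.26,-0.5,0,0,1],
  [0.53,-1,0,0,1],
])

```text
time: 1.6
tool_pos: [0.5158, -0.0845, 0.2201]
tool_rot: [3.141, -0.001, 3.138]
contact_force: [0.7, 0.8, 0.8]
opening: 0.0918
grip_force: 0.0
```

>>> jog_arm([
  [0.26,-0.5,0,0,1],
  [0.53,-1,0,0,1],
  [0.53,-1,0,0,1],
  [0.53,-1,0,0,1],
])

```text
time: 2.0
tool_pos: [0.5575, -0.1632, 0.2193]
tool_rot: [3.14, -0.002, 3.137]
contact_force: [-1.1, 0.5, -0.6]
opening: 0.0921
grip_force: 0.0
```

Run:
```python
from h import *
g=[]
t=readout.observe()["tool_pos"]
for n in("top","scene"):
    im=cams.read_camera(n);cv2.imwrite(f"pics/{n}1.png",im)
    cs=[(t[0],t[1]+s*.046,t[2],.002) for s in(1,-1)]+[(.5986,-.263,.134,.017)]
    g.append(overlay(n,im,cs,px(n,t)[0],65))
cv2.imwrite("pics/cal.png",np.hstack(g))
```

```text
(no output)
```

View pics/cal.png

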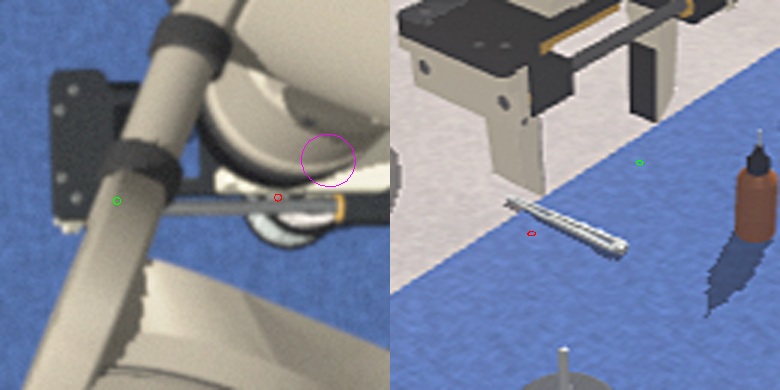

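Run:
```python
from h import *
s=readout.observe();t=s["tool_pos"];print(t,s["qvel"].round(3),robot.tcp_to_grasp)
im=cams.read_camera("scene")
cs=[(t[0],t[1]+q*.046,t[2]+d,.002) for d in(0,.034) for q in(1,-1)]
A=overlay("scene",im,cs,px("scene",t)[0],40)
t0=np.array([.2185,.4769,.1957]);a=2.7118+np.pi/2
cs=[(t0[0]+q*.046*np.cos(a),t0[1]+q*.046*np.sin(a),t0[2]+d,.002) for d in(0,.034) for q in(1,-1)]
B=overlay("scene",cv2.imread("pics/scene0.png"),cs,px("scene",t0)[0],40)
cv2.imwrite("pics/cal2.png",np.hstack([A,B]))
```

```text
[ 0.55735393 -0.1616771   0.22017661] [ 0.015 -0.015  0.003 -0.001 -0.001 -0.   ] 0.0188
```

View pics/cal2.png

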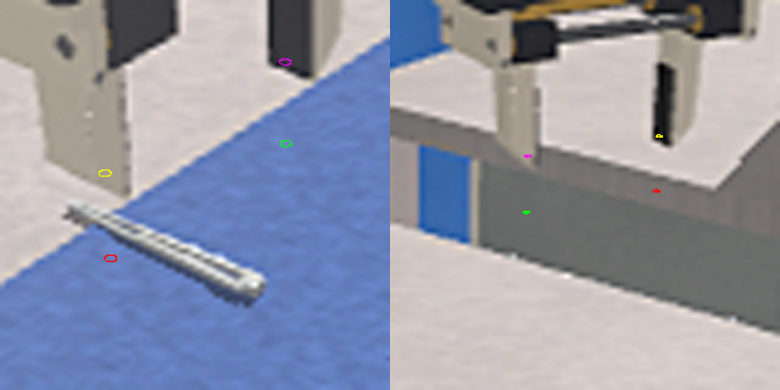

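>>> jog_arm([
  [0,0,0,0,-0.26],
  [0,0,0,0,-0.26],
  [0,0,0,0,-0.26],
  [0,0,0,0,-0.26],
  [0,0,0,0,-0.26],
  [0,0,0,0,-0.26],
  [0,0,0,0,-0.26],
  [0,0,0,0,-0.26],
], squeeze=10)

```text
time: 2.95
tool_pos: [0.558, -0.1628, 0.2204]
tool_rot: [3.141, -0.0, 3.138]
contact_force: [-0.7, 0.2, 0.3]
opening: 0.0353
grip_force: 0.0
```

Run:
```python
from h import *
s=readout.observe();t=s["tool_pos"];o=s["opening"];print(t,o)
im=cams.read_camera("scene")
cs=[(t[0],t[1]+q*o/2,t[2]+d,.002) for d in(0,.034) for q in(1,-1)]
A=overlay("scene",im,cs,px("scene",t)[0],40)
im=cams.read_camera("top")
B=overlay("top",im,cs,px("top",t)[0],65)
cv2.imwrite("pics/cal3.png",np.hstack([A,B]))
```

```text
[ 0.5579531  -0.16275916  0.2204206 ] 0.035296345503556446
```

View pics/cal3.png

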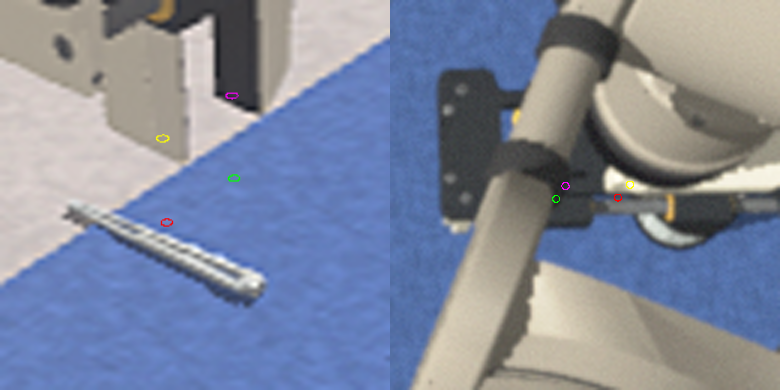

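>>> jog_arm([
  [-0.05,0.5,-0.2,0,-0.26],
  [-0.1,1,-0.5,0,-0.26],
  [-0.1,1,-1,0,-0.26],
])

```text
time: 3.35
tool_pos: [0.551, -0.0791, 0.142]
tool_rot: [3.141, 0.005, -3.142]
contact_force: [0.2, -1.5, -0.7]
opening: 0.0338
grip_force: 0.0
```

>>> jog_arm([
  [0,0.4,-0.2,0,-0.26],
  [0,0.66,-0.6,0,-0.26],
  [0,0.66,-1,0,-0.26],
])

```text
time: 3.65
tool_pos: [0.5501, -0.0275, 0.0598]
tool_rot: [3.141, 0.001, 3.141]
contact_force: [0.1, -1.0, 0.2]
opening: 0.0341
grip_force: 0.0
```

>>> jog_arm([
  [0,0,-0.2,0,-0.26],
  [0,0,-0.4,0,-0.26],
  [0,0,-0.5,0,-0.26],
  [0,0,-0.56,0,-0.26],
  [0,0,-0.6,0,-0.26],
  [0,0,-0.6,0,-0.26],
  [0,0,-0.6,0,-0.26],
])

```text
time: 4.35
tool_pos: [0.5504, -0.03, 0.0131]
tool_rot: [-3.141, 0.001, 3.138]
contact_force: [-0.1, 1.1, -0.7]
opening: 0.034
grip_force: 0.0
```

Run:
```python
from h import *
s=readout.observe();t=s["tool_pos"];o=s["opening"];print(t,o,s["contact_force"])
im=cams.read_camera("scene")
cs=[(t[0],t[1]+q*o/2,t[2]+d,.002) for d in(0,.028) for q in(1,-1)]
A=overlay("scene",im,cs,px("scene",t)[0],40)
cv2.imwrite("pics/cal4.png",A)
```

```text
[ 0.55041224 -0.03004532  0.01306111] 0.03399859022773282 [-0.10509758  1.08464169 -0.69356713]
```

View pics/cal4.png

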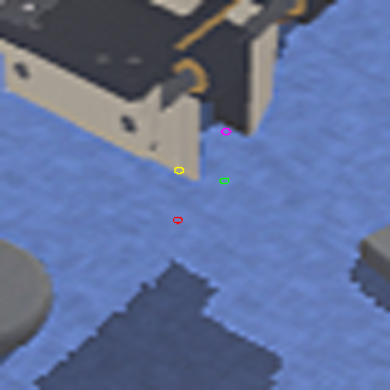

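>>> jog_arm([
  [0,0,-0.1,0,-0.26],
  [0,0,-0.2,0,-0.26],
  [0,0,-0.3,0,-0.26],
  [0,0,-0.35,0,-0.26],
  [0,0,-0.35,0,-0.26],
])

```text
time: 4.9
tool_pos: [0.5493, -0.0298, -0.0166]
tool_rot: [3.141, -0.002, 3.138]
contact_force: [-1.1, 0.0, -0.5]
opening: 0.0338
grip_force: 0.0
```

>>> jog_arm([
  [0,0,-0.02,0,-0.26],
  [0,0,-0.04,0,-0.26],
  [0,0,-0.04,0,-0.26],
])

```text
time: 5.2
tool_pos: [0.55, -0.0299, -0.0188]
tool_rot: [3.142, 0.0, 3.138]
contact_force: [-0.2, 0.8, -0.7]
opening: 0.0339
grip_force: 0.0
```

>>> jog_arm([
  [0,0,-0.02,0,-0.26],
  [0,0,-0.03,0,-0.26],
  [0,0,-0.03,0,-0.26],
])

```text
time: 5.5
tool_pos: [0.5499, -0.0299, -0.0212]
tool_rot: [3.141, -0.0, 3.138]
contact_force: [0.0, -0.6, 1.0]
opening: 0.0341
grip_force: 0.0
```

>>> jog_arm([
  [0,0,-0.02,0,-0.26],
  [0,0,-0.02,0,-0.26],
])

```text
time: 5.7
tool_pos: [0.5498, -0.0299, -0.0229]
tool_rot: [3.141, -0.0, 3.138]
contact_force: [0.2, 0.3, -0.1]
opening: 0.0341
grip_force: 0.0
```

>>> jog_arm([
  [0,0,-0.015,0,-0.26],
  [0,0,-0.015,0,-0.26],
])

```text
time: 5.9
tool_pos: [0.5498, -0.0299, -0.0241]
tool_rot: [3.141, -0.0, 3.138]
contact_force: [-0.4, 0.3, 0.3]
opening: 0.0339
grip_force: 0.0
```

>>> jog_arm([
  [0,0,-0.015,0,-0.26],
  [0,0,-0.015,0,-0.26],
])

```text
time: 6.1
tool_pos: [0.5498, -0.0299, -0.0253]
tool_rot: [3.141, -0.0, 3.138]
contact_force: [-0.1, 1.2, 0.4]
opening: 0.0339
grip_force: 0.0
```

>>> jog_arm([
  [0,0,-0.015,0,-0.26],
  [0,0,-0.015,0,-0.26],
])

```text
time: 6.3
tool_pos: [0.5499, -0.0299, -0.0265]
tool_rot: [3.141, -0.0, 3.138]
contact_force: [-0.3, -0.7, -0.5]
opening: 0.0337
grip_force: 0.0
```

>>> jog_arm([
  [0,0,-0.01,0,-0.26],
  [0,0,-0.01,0,-0.26],
])

```text
time: 6.5
tool_pos: [0.5499, -0.0299, -0.0273]
tool_rot: [3.141, -0.0, 3.138]
contact_force: [-0.6, -1.3, -0.4]
opening: 0.034
grip_force: 0.0
```

>>> jog_arm([
  [0,0,-0.01,0,-0.26],
  [0,0,-0.01,0,-0.26],
])

```text
time: 6.7
tool_pos: [0.55, -0.0299, -0.028]
tool_rot: [3.142, 0.0, 3.138]
contact_force: [0.3, -0.5, 0.1]
opening: 0.0341
grip_force: 0.0
```

>>> jog_arm([
  [0,0,-0.01,0,-0.26],
  [0,0,-0.01,0,-0.26],
])

```text
time: 6.9
tool_pos: [0.55, -0.0299, -0.028]
tool_rot: [-3.142, 0.0, 3.138]
contact_force: [-2.4, 0.1, 7.3]
opening: 0.0339
grip_force: 3.5
```

>>> jog_arm([
  [0,0,-0.01,0,-0.26],
  [0,0,-0.01,0,-0.26],
])

```text
time: 7.1
tool_pos: [0.5501, -0.0299, -0.0281]
tool_rot: [-3.141, 0.001, 3.138]
contact_force: [-4.8, 0.4, 14.7]
opening: 0.0339
grip_force: 6.9
```

Run:
```python
from h import *
s=readout.observe();t=s["tool_pos"];o=s["opening"];print(t,o,s["contact_force"])
im=cams.read_camera("scene")
cs=[(t[0],t[1]+q*o/2,.002,.002) for q in(1,-1)]
A=overlay("scene",im,cs,px("scene",t)[0],32)
cv2.imwrite("pics/cal5.png",A)
```

```text
[ 0.55006557 -0.02993427 -0.0280769 ] 0.033924458087820665 [-4.84250957  0.44090858 14.67728122]
```

View pics/cal5.png

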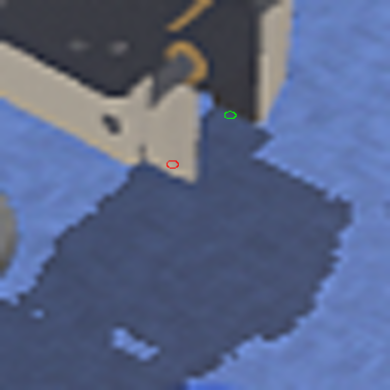

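>>> jog_arm([
  [0,0,0.3,0,-0.26],
  [0,0,0.8,0,0],
  [0,0,1,0,0.3],
])

```text
time: 7.45
tool_pos: [0.5515, -0.0302, 0.0535]
tool_rot: [-3.141, 0.004, 3.138]
contact_force: [0.9, 0.4, -0.4]
opening: 0.0457
grip_force: 0.0
```

>>> jog_arm([
  [0,0,0.5,0,0.3],
  [0,0,1,0,0.3],
  [0,0,1,0,0.3],
])

```text
time: 7.75
tool_pos: [0.5533, -0.0305, 0.1361]
tool_rot: [-3.14, 0.011, 3.139]
contact_force: [0.1, -0.5, 0.1]
opening: 0.0599
grip_force: 0.0
```

>>> jog_arm([
  [0.1,-0.45,0,0,0.3],
  [0.2,-0.97,0,0,0.3],
  [0.2,-0.97,0,0,0.3],
])

```text
time: 8.05
tool_pos: [0.5664, -0.1118, 0.1296]
tool_rot: [-3.14, 0.0, 3.135]
contact_force: [-0.7, -0.0, -0.0]
opening: 0.0598
grip_force: 0.0
```

>>> jog_arm([
  [0.1,-0.45,0,0,0.3],
  [0.2,-0.97,0,0,0.3],
  [0.2,-0.97,0,0,0.3],
])

```text
time: 8.35
tool_pos: [0.5821, -0.1892, 0.1293]
tool_rot: [-3.14, -0.0, 3.134]
contact_force: [0.1, 0.6, 0.4]
opening: 0.0595
grip_force: 0.0
```

>>> jog_arm([
  [0.1,-0.45,0,0,0.3],
  [0.2,-0.97,0,0,0.3],
  [0.2,-0.97,0,0,0.3],
  [0.2,-0.97,0,0,0.3],
])

```text
time: 8.75
tool_pos: [0.5974, -0.2622, 0.1292]
tool_rot: [3.14, -0.002, 3.137]
contact_force: [0.1, -0.8, 0.5]
opening: 0.0597
grip_force: 0.0
```

>>> jog_arm([
  [0,0,-0.15,0,0.3],
  [0,0,-0.3,0,0.3],
  [0,0,-0.38,0,0.3],
  [0,0,-0.38,0,0.3],
  [0,0,-0.38,0,0.3],
])

```text
time: 9.25
tool_pos: [0.598, -0.2623, 0.0999]
tool_rot: [3.141, -0.0, 3.139]
contact_force: [0.1, -0.5, 0.5]
opening: 0.0595
grip_force: 0.0
```

>>> jog_arm([
  [0,0,-0.015,0,0.3],
  [0,0,-0.015,0,0.1],
  [0,0,-0.015,0,-0.1],
  [0,0,-0.015,0,-0.2],
  [0,0,-0.015,0,-0.25],
  [0,0,-0.015,0,-0.3],
  [0,0,-0.015,0,-0.4],
  [0,0,-0.015,0,-0.4],
  [0,0,-0.015,0,-0.4],
], squeeze=10)

```text
time: 10.15
tool_pos: [0.598, -0.2628, 0.0989]
tool_rot: [-3.142, 0.0, 3.138]
contact_force: [-0.8, -1.4, 0.3]
opening: 0.0331
grip_force: 10.0
```

>>> jog_arm([
  [0,0,0.05,0,-0.4],
  [0,0,0.2,0,-0.4],
  [0,0,0.4,0,-0.4],
  [0,0,0.6,0,-0.4],
  [0,0,0.6,0,-0.4],
])

```text
time: 10.65
tool_pos: [0.5994, -0.2635, 0.1503]
tool_rot: [-3.139, 0.005, 3.138]
contact_force: [0.1, 0.3, -0.3]
opening: 0.033
grip_force: 10.0
```

>>> jog_arm([
  [0.06,0.22,0,0,-0.4],
  [0.14,0.55,0,0,-0.4],
  [0.22,0.88,0,0,-0.4],
])

```text
time: 10.95
tool_pos: [0.6152, -0.1904, 0.1458]
tool_rot: [3.14, -0.002, 3.138]
contact_force: [0.1, 0.8, -0.3]
opening: 0.0333
grip_force: 10.0
```

>>> jog_arm([
  [0.11,0.44,0,0,-0.4],
  [0.22,0.88,0,0,-0.4],
])

```text
time: 11.15
tool_pos: [0.6328, -0.1194, 0.1458]
tool_rot: [3.14, -0.002, 3.138]
contact_force: [0.5, -0.5, -0.6]
opening: 0.0333
grip_force: 10.0
```

>>> jog_arm([
  [0.11,0.44,0,0,-0.4],
  [0.22,0.88,0,0,-0.4],
])

```text
time: 11.35
tool_pos: [0.6503, -0.0486, 0.1458]
tool_rot: [3.141, -0.002, 3.139]
contact_force: [1.4, 0.3, 0.6]
opening: 0.0332
grip_force: 10.0
```

>>> jog_arm([
  [0.1,0.4,0,0,-0.4],
  [0.18,0.7,0,0,-0.4],
  [0.22,0.88,0,0,-0.4],
  [0.22,0.88,0,0,-0.4],
  [0.22,0.88,0,0,-0.4],
])

```text
time: 11.85
tool_pos: [0.6679, 0.0186, 0.1463]
tool_rot: [-3.141, -0.001, 3.139]
contact_force: [0.2, -0.5, 0.3]
opening: 0.0332
grip_force: 10.0
```

```bash
cat > look.py <<'E'
from h import *
import sys
s=readout.observe();t=s["tool_pos"];print(t.round(4),s["opening"].round(4),s["grip_force"],s["contact_force"].round(1))
E
python3 - <<'E'
from look import *
im=cams.read_camera("scene");tp=t+[0,0,.03]
a=overlay("scene",im,[(t[0],t[1],tp[2]+.0053,.017),(t[0],t[1],tp[2]-.0107,.017)],px("scene",tp)[0],32)
b=overlay("top",cams.read_camera("top"),[(.6691,.0195,.024,.027)],(455,225),32)
cv2.imwrite("pics/t1.png",np.hstack([a,b]))
E
```

```text
Traceback (most recent call last):
  File "look.py", line 3, in <module>
    s=readout.observe();t=s["tool_pos"];print(t.round(4),s["opening"].round(4),s["grip_force"],s["contact_force"].round(1))
                                                         ^^^^^^^^^^^^^^^^^^
AttributeError: 'float' object has no attribute 'round'
```

```bash
sed -i 's/s\["opening"\].round(4)/round(s["opening"],4)/' look.py
python3 - <<'E'
from look import *
im=cams.read_camera("scene");tp=t+[0,0,.03]
a=overlay("scene",im,[(t[0],t[1],tp[2]+.0053,.017),(t[0],t[1],tp[2]-.0107,.017)],px("scene",tp)[0],32)
b=overlay("top",cams.read_camera("top"),[(.598,-.263,.118,.023)],(455,225),32)
cv2.imwrite("pics/t1.png",np.hstack([a,b]))
E
```

```text
[0.6679 0.0186 0.1463] 0.0332 9.999932795763016 [ 0.2 -0.5  0.3]
```

View pics/t1.png

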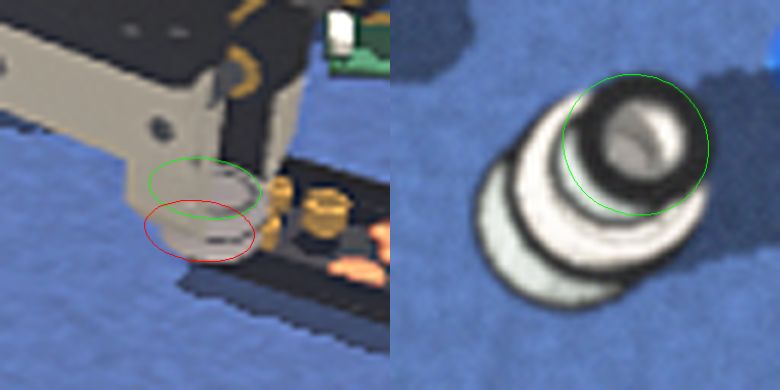

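>>> jog_arm([
  [0.015,0.01,-0.3,0,-0.4],
  [0.015,0.01,-0.65,0,-0.4],
  [0.015,0.01,-0.92,0,-0.4],
])

```text
time: 12.25
tool_pos: [0.6689, 0.0181, 0.0719]
tool_rot: [-3.142, -0.001, 3.136]
contact_force: [-0.4, -0.0, -0.3]
opening: 0.0332
grip_force: 10.0
```

>>> jog_arm([
  [0,0,-0.3,0,-0.4],
  [0,0,-0.55,0,-0.4],
  [0,0,-0.72,0,-0.4],
  [0,0,-0.82,0,-0.4],
  [0,0,-0.88,0,-0.4],
  [0,0,-0.88,0,-0.4],
  [0,0,-0.88,0,-0.4],
])

```text
time: 12.95
tool_pos: [0.6701, 0.0196, 0.0037]
tool_rot: [-3.142, 0.001, 3.138]
contact_force: [0.2, -0.6, 0.5]
opening: 0.033
grip_force: 10.0
```

>>> jog_arm([
  [0,0,-0.025,0,-0.4],
  [0,0,-0.05,0,-0.4],
  [0,0,-0.075,0,-0.4],
  [0,0,-0.085,0,-0.4],
  [0,0,-0.085,0,-0.4],
])

```text
time: 13.45
tool_pos: [0.6694, 0.0197, -0.0041]
tool_rot: [3.141, -0.0, 3.138]
contact_force: [-0.6, -0.7, -1.2]
opening: 0.0331
grip_force: 10.0
```

>>> jog_arm([
  [0,0,-0.008,0,-0.4],
  [0,0,-0.008,0,-0.4],
])

```text
time: 13.65
tool_pos: [0.6695, 0.0197, -0.0047]
tool_rot: [3.141, -0.0, 3.138]
contact_force: [0.4, 0.2, -0.3]
opening: 0.0331
grip_force: 10.0
```

>>> jog_arm([
  [0,0,-0.008,0,-0.4],
  [0,0,-0.008,0,-0.4],
])

```text
time: 13.85
tool_pos: [0.6697, 0.0197, -0.005]
tool_rot: [3.142, 0.0, 3.138]
contact_force: [-0.8, -0.4, 0.8]
opening: 0.0334
grip_force: 10.0
```

>>> jog_arm([
  [0,0,-0.006,0,-0.4],
  [0,0,-0.006,0,-0.4],
])

```text
time: 14.05
tool_pos: [0.6697, 0.0197, -0.0051]
tool_rot: [3.142, 0.0, 3.138]
contact_force: [-2.0, 0.5, 5.0]
opening: 0.033
grip_force: 10.0
```

>>> jog_arm([
  [0,0,0,0,-0.2],
  [0,0,0,0,-0.1],
  [0,0,0,0,-0.05],
  [0,0,0,0,-0.05],
  [0,0,0.05,0,-0.05],
  [0,0,0.2,0,-0.05],
  [0,0,0.5,0,0.2],
  [0,0,0.88,0,0.52],
])

```text
time: 14.85
tool_pos: [0.6689, 0.0197, 0.0652]
tool_rot: [3.141, -0.002, 3.138]
contact_force: [0.2, 0.8, 0.6]
opening: 0.0552
grip_force: 0.0
```

>>> jog_arm([
  [0,0,0.44,0,0.52],
  [0,0,0.88,0,0.52],
  [0,0,0.88,0,0.52],
])

```text
time: 15.15
tool_pos: [0.6728, 0.0194, 0.1426]
tool_rot: [-3.141, 0.012, 3.138]
contact_force: [0.8, -0.3, 0.9]
opening: 0.0696
grip_force: 0.0
```

>>> jog_arm([
  [-0.11,-0.44,0,0,0.52],
  [-0.224,-0.89,0,0,0.52],
])

```text
time: 15.35
tool_pos: [0.6514, -0.0513, 0.1356]
tool_rot: [-3.142, 0.001, 3.141]
contact_force: [0.3, -0.5, -0.6]
opening: 0.0699
grip_force: 0.0
```

>>> jog_arm([
  [-0.11,-0.44,0,0,0.52],
  [-0.224,-0.89,0,0,0.52],
])

```text
time: 15.55
tool_pos: [0.6331, -0.1238, 0.1353]
tool_rot: [3.142, 0.0, 3.139]
contact_force: [-0.1, -0.7, -0.7]
opening: 0.0698
grip_force: 0.0
```

>>> jog_arm([
  [-0.11,-0.44,0,0,0.52],
  [-0.224,-0.89,0,0,0.52],
])

```text
time: 15.75
tool_pos: [0.6152, -0.1952, 0.1353]
tool_rot: [3.142, 0.0, 3.138]
contact_force: [1.1, -0.7, -0.2]
opening: 0.0701
grip_force: 0.0
```

>>> jog_arm([
  [-0.11,-0.44,0,0,0.52],
  [-0.224,-0.89,0,0,0.52],
  [-0.224,-0.89,0,0,0.52],
  [-0.224,-0.89,0,0,0.52],
  [-0.224,-0.89,0,0,0.52],
])

```text
time: 16.25
tool_pos: [0.598, -0.2642, 0.1351]
tool_rot: [3.141, -0.0, 3.139]
contact_force: [0.2, -0.2, 0.4]
opening: 0.0693
grip_force: 0.0
```

>>> jog_arm([
  [0,-0.01,-0.25,0,0.52],
  [0,-0.01,-0.5,0,0.52],
  [0,-0.01,-0.68,0,0.52],
  [0,-0.01,-0.76,0,0.52],
  [0,-0.01,-0.76,0,0.52],
  [0,-0.01,-0.76,0,0.52],
])

```text
time: 16.85
tool_pos: [0.5984, -0.2659, 0.075]
tool_rot: [-3.141, 0.001, 3.139]
contact_force: [0.7, 0.1, 0.2]
opening: 0.07
grip_force: 0.0
```

>>> jog_arm([
  [0,0,0,0,0.3],
  [0,0,0,0,0.15],
  [0,0,0,0,0.08],
  [0,0,0,0,0.04],
  [0,0,0,0,0],
  [0,0,0,0,-0.1],
  [0,0,0,0,-0.2],
  [0,0,0,0,-0.2],
  [0,0,0,0,-0.2],
], squeeze=20)

```text
time: 17.75
tool_pos: [0.5979, -0.2658, 0.0745]
tool_rot: [3.141, 0.0, 3.138]
contact_force: [-0.5, 1.7, 2.0]
opening: 0.0438
grip_force: 20.0
```

>>> jog_arm([
  [0,0,0.05,0,-0.2],
  [0,0,0.15,0,-0.2],
  [0,0,0.3,0,-0.2],
  [0,0,0.48,0,-0.2],
  [0,0,0.56,0,-0.2],
  [0,0,0.56,0,-0.2],
])

```text
time: 18.35
tool_pos: [0.5986, -0.2664, 0.1209]
tool_rot: [-3.14, 0.003, 3.138]
contact_force: [-0.0, -0.1, -1.9]
opening: 0.0442
grip_force: 20.0
```

>>> jog_arm([
  [-0.1,0.14,0,0,-0.2],
  [-0.3,0.4,0,0,-0.2],
  [-0.6,0.81,0,0,-0.2],
])

```text
time: 18.65
tool_pos: [0.5496, -0.2016, 0.1182]
tool_rot: [-3.141, 0.0, 3.137]
contact_force: [0.9, 0.8, -1.8]
opening: 0.0439
grip_force: 20.0
```

>>> jog_arm([
  [-0.25,0.34,0,0,-0.2],
  [-0.45,0.6,0,0,-0.2],
  [-0.6,0.81,0,0,-0.2],
  [-0.6,0.81,0,0,-0.2],
  [-0.6,0.81,0,0,-0.2],
])

```text
time: 19.15
tool_pos: [0.5022, -0.1366, 0.1192]
tool_rot: [-3.141, 0.001, 3.139]
contact_force: [-0.0, -1.1, -1.6]
opening: 0.0444
grip_force: 20.0
```

Run:
```python
from look import *
im=cams.read_camera("scene");tp=t+[0,0,.03];b=[0.004,-0.0,0]
cs=[(t[0],t[1],tp[2]+.0135,.023),(t[0],t[1],tp[2]-.0225,.023),(.5016,-.1361,.010,.038),(.5016,-.1361,.057,.0035)]
a=overlay("scene",im,cs,px("scene",tp-[0,0,.04])[0],48)
b=overlay("top",cams.read_camera("top"),[(.598,-.263,.082,.029)],(455,225),32)
cv2.imwrite("pics/t2.png",np.hstack([a,b]))
```

```text
[ 0.5022 -0.1366  0.1192] 0.0444 19.9998090416193 [-0.  -1.1 -1.6]
```

View pics/t2.png

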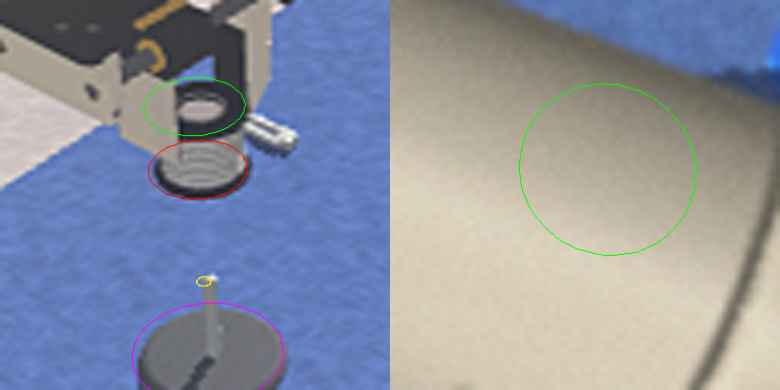

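>>> jog_arm([
  [-0.008,0,-0.2,0,-0.2],
  [-0.008,0,-0.5,0,-0.2],
  [-0.008,0,-0.7,0,-0.2],
  [-0.008,0,-0.85,0,-0.2],
  [-0.008,0,-1,0,-0.2],
])

```text
time: 19.75
tool_pos: [0.5017, -0.137, 0.0383]
tool_rot: [-3.141, 0.0, 3.138]
contact_force: [-0.3, 0.3, -0.6]
opening: 0.0437
grip_force: 20.0
```

>>> jog_arm([
  [0,0,-0.15,0,-0.2],
  [0,0,-0.27,0,-0.2],
  [0,0,-0.36,0,-0.2],
  [0,0,-0.41,0,-0.2],
  [0,0,-0.43,0,-0.2],
  [0,0,-0.43,0,-0.2],
])

```text
time: 20.35
tool_pos: [0.5014, -0.1364, 0.0048]
tool_rot: [-3.142, 0.0, 3.138]
contact_force: [0.6, -0.2, -1.3]
opening: 0.044
grip_force: 20.0
```

>>> jog_arm([
  [0,0,-0.01,0,-0.2],
  [0,0,-0.01,0,-0.2],
])

```text
time: 20.55
tool_pos: [0.5014, -0.1364, 0.0042]
tool_rot: [-3.141, 0.001, 3.138]
contact_force: [-0.8, -0.1, -1.5]
opening: 0.0441
grip_force: 20.0
```

>>> jog_arm([
  [0,0,-0.01,0,-0.2],
  [0,0,-0.01,0,-0.2],
])

```text
time: 20.75
tool_pos: [0.5013, -0.1363, 0.0031]
tool_rot: [3.142, 0.0, 3.138]
contact_force: [0.4, -0.0, -1.6]
opening: 0.0438
grip_force: 20.0
```

>>> jog_arm([
  [0,0,-0.008,0,-0.2],
  [0,0,-0.008,0,-0.2],
])

```text
time: 20.95
tool_pos: [0.5013, -0.1364, 0.0025]
tool_rot: [-3.142, 0.0, 3.138]
contact_force: [0.5, -0.6, -0.9]
opening: 0.0442
grip_force: 20.0
```

>>> jog_arm([
  [0,0,-0.008,0,-0.2],
  [0,0,-0.008,0,-0.2],
])

```text
time: 21.15
tool_pos: [0.5014, -0.1364, 0.0023]
tool_rot: [-3.141, 0.0, 3.138]
contact_force: [-1.6, 1.3, 4.6]
opening: 0.0442
grip_force: 20.0
```

>>> jog_arm([
  [0,0,-0.006,0,-0.2],
  [0,0,-0.006,0,-0.2],
])

```text
time: 21.35
tool_pos: [0.5014, -0.1365, 0.0022]
tool_rot: [-3.141, 0.001, 3.138]
contact_force: [-3.7, 0.5, 8.5]
opening: 0.0439
grip_force: 20.0
```

>>> jog_arm([
  [0,0,0,0,0.1],
  [0,0,0,0,0.25],
  [0,0,0,0,0.3],
  [0,0,0.1,0,0.3],
  [0,0,0.3,0,0.3],
  [0,0,0.6,0,0.5],
  [0,0,1,0,0.74],
])

```text
time: 22.05
tool_pos: [0.5004, -0.1359, 0.0816]
tool_rot: [3.14, -0.002, 3.138]
contact_force: [-0.2, -0.1, -0.0]
opening: 0.0712
grip_force: 0.0
```

>>> jog_arm([
  [0,0.3,0.3,0,0.74],
  [0,0.6,0.5,0,0.74],
  [0,1,0.7,0,0.74],
  [0,1,0.7,0,0.74],
])

```text
time: 22.45
tool_pos: [0.5022, -0.0538, 0.14]
tool_rot: [-3.142, 0.004, 3.141]
contact_force: [0.0, -0.4, 0.1]
opening: 0.08
grip_force: 0.0
```

Run:
```python
from look import *
a=cams.read_camera("scene");b=cams.read_camera("top");cv2.imwrite("pics/s3.png",a);cv2.imwrite("pics/p3.png",b)
cs=[(.598,-.265,.082,.029),(.598,-.265,.058,.034),(.598,-.265,.002,.034)]
A=overlay("scene",a,cs,px("scene",[.598,-.265,.05])[0],32)
B=overlay("top",b,cs,px("top",[.598,-.265,.05])[0],32)
cv2.imwrite("pics/t3.png",np.hstack([A,B]))
```

```text
[ 0.5022 -0.0538  0.14  ] 0.08 0.0 [ 0.  -0.4  0.1]
```

View pics/t3.png

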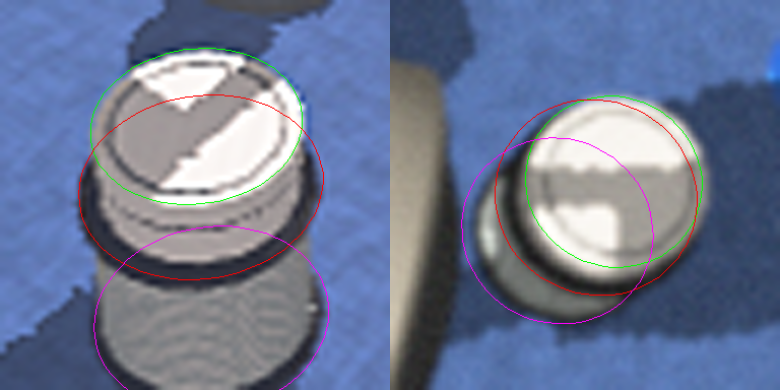

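>>> jog_arm([
  [0.2,-0.44,0,0,0.74],
  [0.4,-0.88,0,0,0.74],
])

```text
time: 22.75
tool_pos: [0.5331, -0.1279, 0.1369]
tool_rot: [3.142, -0.001, 3.14]
contact_force: [0.0, -0.9, 0.5]
opening: 0.0801
grip_force: 0.0
```

>>> jog_arm([
  [0.2,-0.44,0,0,0.74],
  [0.4,-0.88,0,0,0.74],
])

```text
time: 22.95
tool_pos: [0.565, -0.1997, 0.1364]
tool_rot: [3.141, -0.001, 3.137]
contact_force: [0.7, 0.4, 0.8]
opening: 0.0797
grip_force: 0.0
```

>>> jog_arm([
  [0.2,-0.44,-0.1,0,0.74],
  [0.4,-0.88,-0.3,0,0.74],
  [0.4,-0.88,-0.5,0,0.74],
  [0.4,-0.88,-0.5,0,0.74],
  [0.4,-0.88,-0.5,0,0.74],
])

```text
time: 23.45
tool_pos: [0.5964, -0.2678, 0.0966]
tool_rot: [3.14, -0.002, 3.137]
contact_force: [-0.2, -0.8, -0.5]
opening: 0.0797
grip_force: 0.0
```

Down 53 mm, +1.5 mm y, then grip.

>>> jog_arm([
  [0.01,0.02,-0.2,0,0.74],
  [0.01,0.02,-0.4,0,0.74],
  [0.01,0.02,-0.58,0,0.74],
  [0.01,0.02,-0.66,0,0.74],
  [0.01,0.02,-0.66,0,0.74],
  [0.01,0.02,-0.66,0,0.74],
])

```text
time: 24.05
tool_pos: [0.5984, -0.2661, 0.0453]
tool_rot: [-3.141, 0.001, 3.139]
contact_force: [0.0, -1.0, 0.6]
opening: 0.0798
grip_force: 0.0
```

>>> jog_arm([
  [0,0,0,0,0.5],
  [0,0,0,0,0.4],
  [0,0,0,0,0.35],
  [0,0,0,0,0.3],
  [0,0,0,0,0.25],
  [0,0,0,0,0.15],
  [0,0,0,0,0.05],
  [0,0,0,0,0.05],
  [0,0,0,0,0.05],
], squeeze=15)

```text
time: 24.95
tool_pos: [0.5981, -0.266, 0.0447]
tool_rot: [-3.141, 0.0, 3.138]
contact_force: [-0.3, -0.9, 0.8]
opening: 0.0573
grip_force: 15.0
```

>>> jog_arm([
  [0,0,0.05,0,0.05],
  [0,0,0.2,0,0.05],
  [0,0,0.5,0,0.05],
  [0,0,0.8,0,0.05],
  [0,0,1,0,0.05],
])

```text
time: 25.45
tool_pos: [0.5987, -0.2662, 0.1274]
tool_rot: [-3.14, 0.002, 3.138]
contact_force: [0.8, -0.5, -1.1]
opening: 0.0575
grip_force: 15.0
```

>>> jog_arm([
  [-0.07,0.23,0.1,0,0.05],
  [-0.15,0.5,0.2,0,0.05],
  [-0.265,0.907,0.2,0,0.05],
])

```text
time: 25.75
tool_pos: [0.5775, -0.1941, 0.1426]
tool_rot: [-3.14, 0.003, 3.137]
contact_force: [-0.1, -0.2, -1.4]
opening: 0.0573
grip_force: 15.0
```

>>> jog_arm([
  [-0.13,0.45,0,0,0.05],
  [-0.265,0.907,0,0,0.05],
])

```text
time: 25.95
tool_pos: [0.5553, -0.1197, 0.1415]
tool_rot: [-3.142, 0.001, 3.138]
contact_force: [0.8, 0.7, -0.4]
opening: 0.0574
grip_force: 15.0
```

>>> jog_arm([
  [-0.13,0.45,0,0,0.05],
  [-0.265,0.907,0,0,0.05],
])

```text
time: 26.15
tool_pos: [0.534, -0.0469, 0.1415]
tool_rot: [3.142, 0.001, 3.138]
contact_force: [0.5, 0.1, -1.1]
opening: 0.0574
grip_force: 15.0
```

>>> jog_arm([
  [-0.13,0.45,0,0,0.05],
  [-0.265,0.907,0,0,0.05],
])

```text
time: 26.35
tool_pos: [0.5129, 0.0257, 0.1415]
tool_rot: [3.141, 0.001, 3.138]
contact_force: [0.3, 0.2, -0.8]
opening: 0.0572
grip_force: 15.0
```

>>> jog_arm([
  [-0.13,0.45,0,0,0.05],
  [-0.265,0.907,0,0,0.05],
])

```text
time: 26.55
tool_pos: [0.4917, 0.0983, 0.1416]
tool_rot: [3.141, 0.001, 3.138]
contact_force: [-0.1, 0.4, -0.7]
opening: 0.057
grip_force: 15.0
```

>>> jog_arm([
  [-0.13,0.45,0,0,0.05],
  [-0.265,0.907,0,0,0.05],
])

```text
time: 26.75
tool_pos: [0.4704, 0.1709, 0.1415]
tool_rot: [3.141, 0.001, 3.138]
contact_force: [1.1, 0.2, -1.0]
opening: 0.0576
grip_force: 15.0
```

>>> jog_arm([
  [-0.13,0.45,0,0,0.05],
  [-0.265,0.907,0,0,0.05],
])

```text
time: 26.95
tool_pos: [0.4492, 0.2435, 0.1416]
tool_rot: [3.141, 0.001, 3.138]
contact_force: [0.9, -0.0, -0.6]
opening: 0.0573
grip_force: 15.0
```

>>> jog_arm([
  [-0.12,0.4,0,0,0.05],
  [-0.2,0.7,0,0,0.05],
  [-0.265,0.907,0,0,0.05],
  [-0.265,0.907,0,0,0.05],
  [-0.265,0.907,0,0,0.05],
])

```text
time: 27.45
tool_pos: [0.4284, 0.3145, 0.141]
tool_rot: [-3.142, 0.001, 3.139]
contact_force: [-0.7, 0.3, -0.9]
opening: 0.057
grip_force: 15.0
```

>>> jog_arm([
  [0,0,-0.2,0,0.05],
  [0,0,-0.5,0,0.05],
  [0,0,-0.75,0,0.05],
  [0,0,-0.9,0,0.05],
])

```text
time: 27.85
tool_pos: [0.4283, 0.3132, 0.0674]
tool_rot: [-3.141, -0.001, 3.137]
contact_force: [-0.2, 0.2, -1.4]
opening: 0.0575
grip_force: 15.0
```

>>> jog_arm([
  [0,0,-0.25,0,0.05],
  [0,0,-0.5,0,0.05],
  [0,0,-0.65,0,0.05],
  [0,0,-0.77,0,0.05],
  [0,0,-0.85,0,0.05],
  [0,0,-0.87,0,0.05],
  [0,0,-0.87,0,0.05],
])

```text
time: 28.55
tool_pos: [0.4287, 0.3146, -0.0008]
tool_rot: [3.141, 0.0, 3.138]
contact_force: [-0.0, 0.3, -1.1]
opening: 0.0575
grip_force: 15.0
```

>>> jog_arm([
  [0,0,-0.015,0,0.05],
  [0,0,-0.025,0,0.05],
  [0,0,-0.025,0,0.05],
])

```text
time: 28.85
tool_pos: [0.4285, 0.3147, -0.0028]
tool_rot: [3.141, 0.0, 3.138]
contact_force: [-0.4, -0.5, -1.1]
opening: 0.0572
grip_force: 15.0
```

>>> jog_arm([
  [0,0,-0.01,0,0.05],
  [0,0,-0.02,0,0.05],
  [0,0,-0.02,0,0.05],
])

```text
time: 29.15
tool_pos: [0.4284, 0.3145, -0.0048]
tool_rot: [3.142, -0.0, 3.138]
contact_force: [-0.5, 0.2, 0.3]
opening: 0.0573
grip_force: 15.0
```

>>> jog_arm([
  [0,0,-0.008,0,0.05],
  [0,0,-0.008,0,0.05],
])

```text
time: 29.35
tool_pos: [0.4285, 0.3146, -0.0054]
tool_rot: [3.141, 0.0, 3.138]
contact_force: [1.0, -0.1, -1.0]
opening: 0.0575
grip_force: 15.0
```

>>> jog_arm([
  [0,0,-0.007,0,0.05],
  [0,0,-0.007,0,0.05],
])

```text
time: 29.55
tool_pos: [0.4285, 0.3146, -0.0054]
tool_rot: [3.141, 0.0, 3.138]
contact_force: [-1.5, -0.4, 4.2]
opening: 0.0571
grip_force: 15.0
```

>>> jog_arm([
  [0,0,0,0,0.3],
  [0,0,0,0,0.4],
  [0,0,0,0,0.48],
  [0,0,0,0,0.48],
  [0,0,0.1,0,0.48],
  [0,0,0.3,0,0.48],
  [0,0,0.6,0,0.6],
  [0,0,1,0,0.9],
])

```text
time: 30.35
tool_pos: [0.4277, 0.3141, 0.0745]
tool_rot: [-3.141, -0.002, 3.138]
contact_force: [1.3, 0.1, 0.2]
opening: 0.0771
grip_force: 0.0
```

>>> jog_arm([
  [0,0,0.5,0,0.9],
  [0,0,0.9,0,0.9],
  [0,0,0.9,0,0.9],
])

```text
time: 30.65
tool_pos: [0.4309, 0.316, 0.1514]
tool_rot: [3.137, 0.009, 3.138]
contact_force: [-0.1, -0.7, 0.2]
opening: 0.0872
grip_force: 0.0
```

>>> jog_arm([
  [0.13,-0.45,0,0,0.9],
  [0.264,-0.907,0,0,0.9],
])

```text
time: 30.85
tool_pos: [0.4491, 0.2417, 0.146]
tool_rot: [3.142, -0.0, 3.141]
contact_force: [0.6, 0.2, -0.4]
opening: 0.0875
grip_force: 0.0
```

>>> jog_arm([
  [0.13,-0.45,0,0,0.9],
  [0.264,-0.907,0,0,0.9],
])

```text
time: 31.05
tool_pos: [0.4704, 0.1681, 0.1457]
tool_rot: [-3.142, -0.001, 3.139]
contact_force: [0.8, -0.1, -0.6]
opening: 0.0869
grip_force: 0.0
```

>>> jog_arm([
  [0.13,-0.45,0,0,0.9],
  [0.264,-0.907,0,0,0.9],
])

```text
time: 31.25
tool_pos: [0.4915, 0.0954, 0.1457]
tool_rot: [3.141, -0.001, 3.138]
contact_force: [0.8, 0.3, -1.1]
opening: 0.0873
grip_force: 0.0
```

>>> jog_arm([
  [0.13,-0.45,0,0,0.9],
  [0.264,-0.907,0,0,0.9],
])

```text
time: 31.45
tool_pos: [0.5127, 0.0229, 0.1457]
tool_rot: [3.141, -0.001, 3.138]
contact_force: [0.9, 0.1, 0.1]
opening: 0.0872
grip_force: 0.0
```

>>> jog_arm([
  [0.13,-0.45,0,0,0.9],
  [0.264,-0.907,0,0,0.9],
])

```text
time: 31.65
tool_pos: [0.5338, -0.0497, 0.1457]
tool_rot: [3.141, -0.001, 3.138]
contact_force: [0.2, 0.7, 0.3]
opening: 0.0871
grip_force: 0.0
```

>>> jog_arm([
  [0.13,-0.45,0,0,0.9],
  [0.264,-0.907,0,0,0.9],
])

```text
time: 31.85
tool_pos: [0.5549, -0.1222, 0.1456]
tool_rot: [3.141, -0.001, 3.138]
contact_force: [0.4, 0.5, -0.8]
opening: 0.0874
grip_force: 0.0
```

>>> jog_arm([
  [0.13,-0.45,0,0,0.9],
  [0.264,-0.907,0,0,0.9],
])

```text
time: 32.05
tool_pos: [0.576, -0.1947, 0.1455]
tool_rot: [3.141, -0.001, 3.138]
contact_force: [1.0, 0.8, 0.5]
opening: 0.0873
grip_force: 0.0
```

>>> jog_arm([
  [0.13,-0.45,0,0,0.9],
  [0.264,-0.907,0,0,0.9],
  [0.264,-0.907,0,0,0.9],
  [0.264,-0.907,0,0,0.9],
  [0.264,-0.907,0,0,0.9],
])

```text
time: 32.55
tool_pos: [0.597, -0.2648, 0.1457]
tool_rot: [3.14, -0.001, 3.139]
contact_force: [-0.0, -0.2, 0.0]
opening: 0.0872
grip_force: 0.0
```

>>> jog_arm([
  [0,0,-0.3,0,0.9],
  [0,0,-0.6,0,0.9],
  [0,0,-0.8,0,0.9],
])

```text
time: 32.85
tool_pos: [0.5967, -0.2639, 0.0808]
tool_rot: [3.14, -0.002, 3.14]
contact_force: [0.5, 0.8, 0.7]
opening: 0.0872
grip_force: 0.0
```

>>> jog_arm([
  [0,0,-0.2,0,0.9],
  [0,0,-0.4,0,0.9],
  [0,0,-0.6,0,0.9],
  [0,0,-0.75,0,0.9],
  [0,0,-0.85,0,0.9],
  [0,0,-0.85,0,0.9],
  [0,0,-0.85,0,0.9],
])

```text
time: 33.55
tool_pos: [0.5977, -0.2658, 0.0146]
tool_rot: [-3.141, 0.001, 3.139]
contact_force: [0.0, -0.0, 0.2]
opening: 0.0872
grip_force: 0.0
```

>>> jog_arm([
  [0,0,0,0,0.7],
  [0,0,0,0,0.6],
  [0,0,0,0,0.53],
  [0,0,0,0,0.48],
  [0,0,0,0,0.43],
  [0,0,0,0,0.3],
  [0,0,0,0,0.2],
  [0,0,0,0,0.2],
  [0,0,0,0,0.2],
], squeeze=35)

```text
time: 34.45
tool_pos: [0.5977, -0.2665, 0.0146]
tool_rot: [-3.141, 0.001, 3.138]
contact_force: [-0.5, -5.6, 4.5]
opening: 0.0661
grip_force: 35.0
```

>>> jog_arm([
  [0,0,0.03,0,0.2],
  [0,0,0.1,0,0.2],
  [0,0,0.25,0,0.2],
  [0,0,0.45,0,0.2],
  [0,0,0.65,0,0.2],
  [0,0,0.85,0,0.2],
  [0,0,0.98,0,0.2],
])

```text
time: 35.15
tool_pos: [0.5977, -0.2656, 0.0941]
tool_rot: [-3.142, 0.001, 3.139]
contact_force: [0.7, -0.1, -5.3]
opening: 0.066
grip_force: 35.0
```

>>> jog_arm([
  [0,0,0.15,0,0.2],
  [0,0,0.26,0,0.2],
  [0,0,0.26,0,0.2],
])

```text
time: 35.45
tool_pos: [0.598, -0.2662, 0.1148]
tool_rot: [-3.141, 0.002, 3.138]
contact_force: [-0.4, -0.3, -6.0]
opening: 0.0662
grip_force: 35.0
```

>>> jog_arm([
  [-0.1,-0.04,0,0,0.2],
  [-0.3,-0.13,0,0,0.2],
  [-0.55,-0.23,0,0,0.2],
  [-0.8,-0.342,0,0,0.2],
])

```text
time: 35.85
tool_pos: [0.5316, -0.2931, 0.1122]
tool_rot: [3.14, -0.002, 3.139]
contact_force: [-0.0, -0.1, -6.7]
opening: 0.0664
grip_force: 35.0
```

>>> jog_arm([
  [-0.27,-0.11,0,0,0.2],
  [-0.54,-0.23,0,0,0.2],
  [-0.8,-0.342,0,0,0.2],
])

```text
time: 36.15
tool_pos: [0.4674, -0.3207, 0.1125]
tool_rot: [3.14, -0.002, 3.138]
contact_force: [0.1, 0.1, -6.4]
opening: 0.0659
grip_force: 35.0
```

>>> jog_arm([
  [-0.25,-0.1,0,0,0.2],
  [-0.5,-0.2,0,0,0.2],
  [-0.7,-0.3,0,0,0.2],
  [-0.8,-0.342,0,0,0.2],
  [-0.8,-0.342,0,0,0.2],
  [-0.8,-0.342,0,0,0.2],
])

```text
time: 36.75
tool_pos: [0.4057, -0.3478, 0.1132]
tool_rot: [3.141, 0.0, 3.138]
contact_force: [-0.0, 0.2, -6.1]
opening: 0.0663
grip_force: 35.0
```

Run:
```python
from look import *
im=cams.read_camera("scene");tp=t+[0,0,.03]
cs=[(t[0],t[1],tp[2]+.0134,.034),(t[0],t[1],tp[2]-.0426,.034),(.4051,-.3485,.012,.05),(.4051,-.3485,.074,.01)]
a=overlay("scene",im,cs,px("scene",tp-[0,0,.05])[0],65)
b=overlay("top",cams.read_camera("top"),[(.5014,-.1364,.046,.023),(.5014,-.1364,.058,.0035)],px("top",[.5014,-.1364,.03])[0],32)
cv2.imwrite("pics/t4.png",np.hstack([a,b]))
```

```text
[ 0.4057 -0.3478  0.1132] 0.0663 34.99885879922658 [-0.   0.2 -6.1]
```

View pics/t4.png

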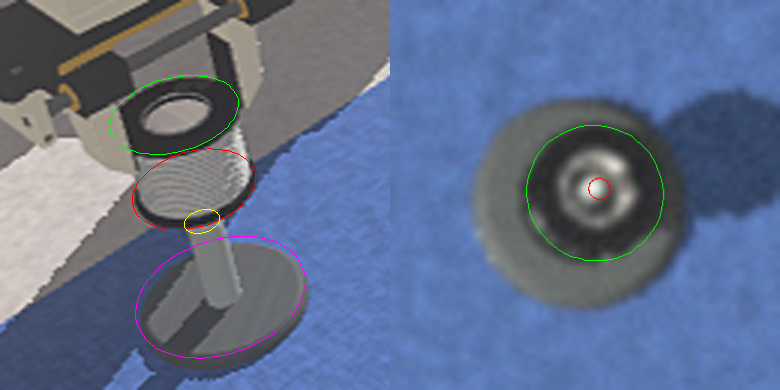

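>>> jog_arm([
  [0,0,-0.1,0,0.2],
  [0,0,-0.25,0,0.2],
  [0,0,-0.4,0,0.2],
  [0,0,-0.4,0,0.2],
])

```text
time: 37.25
tool_pos: [0.4043, -0.3465, 0.0787]
tool_rot: [3.138, -0.003, 3.139]
contact_force: [-0.1, -0.1, -6.4]
opening: 0.0661
grip_force: 35.0
```

>>> jog_arm([
  [0,0,-0.1,0,0.2],
  [0,0,-0.25,0,0.2],
  [0,0,-0.4,0,0.2],
  [0,0,-0.52,0,0.2],
  [0,0,-0.6,0,0.2],
  [0,0,-0.65,0,0.2],
  [0,0,-0.65,0,0.2],
])

```text
time: 37.95
tool_pos: [0.4052, -0.3478, 0.0288]
tool_rot: [3.141, -0.001, 3.138]
contact_force: [0.3, -0.3, -5.6]
opening: 0.0666
grip_force: 35.0
```

>>> jog_arm([
  [0,0,-0.01,0,0.2],
  [0,0,-0.02,0,0.2],
  [0,0,-0.02,0,0.2],
])

```text
time: 38.25
tool_pos: [0.4055, -0.3481, 0.028]
tool_rot: [-3.141, 0.0, 3.138]
contact_force: [-0.3, 0.0, -6.0]
opening: 0.0663
grip_force: 35.0
```

>>> jog_arm([
  [0,0,-0.01,0,0.2],
  [0,0,-0.02,0,0.2],
  [0,0,-0.03,0,0.2],
  [0,0,-0.03,0,0.2],
])

```text
time: 38.65
tool_pos: [0.4053, -0.3479, 0.0252]
tool_rot: [3.141, -0.0, 3.138]
contact_force: [-0.5, -0.8, -5.9]
opening: 0.0664
grip_force: 35.0
```

>>> jog_arm([
  [0,0,-0.008,0,0.2],
  [0,0,-0.008,0,0.2],
])

```text
time: 38.85
tool_pos: [0.4054, -0.348, 0.0247]
tool_rot: [-3.142, 0.0, 3.138]
contact_force: [0.9, 0.9, -7.0]
opening: 0.0659
grip_force: 35.0
```

>>> jog_arm([
  [0,0,-0.007,0,0.2],
  [0,0,-0.007,0,0.2],
])

```text
time: 39.05
tool_pos: [0.4055, -0.348, 0.0246]
tool_rot: [-3.141, 0.0, 3.138]
contact_force: [-1.1, 2.6, -0.6]
opening: 0.0662
grip_force: 35.0
```

>>> jog_arm([
  [0,0,-0.006,0,0.2],
  [0,0,-0.006,0,0.2],
  [0,0,-0.006,0,0.46],
  [0,0,-0.006,0,0.55],
  [0,0,-0.006,0,0.65],
  [0,0,-0.006,0,0.75],
  [0,0,-0.006,0,0.75],
  [0,0,0.1,0,0.75],
  [0,0,0.3,0,0.75],
  [0,0,0.6,0,0.75],
  [0,0,1,0,0.75],
])

```text
time: 40.15
tool_pos: [0.4048, -0.3474, 0.1045]
tool_rot: [3.14, -0.002, 3.138]
contact_force: [1.2, -0.4, 0.7]
opening: 0.0806
grip_force: 0.0
```

>>> jog_arm([
  [0,0,0.5,0,0.75],
  [0.2,0.3,1,0,0.75],
  [0.2,0.6,1,0,0.75],
])

```text
time: 40.45
tool_pos: [0.4247, -0.3021, 0.1903]
tool_rot: [-3.134, 0.009, 3.138]
contact_force: [1.0, -0.9, 0.2]
opening: 0.0803
grip_force: 0.0
```

>>> jog_arm([
  [0,0.5,0,0,0.75],
  [0,1,0,0,0.75],
  [0,1,0,0,0.75],
])

```text
time: 40.75
tool_pos: [0.421, -0.2161, 0.1849]
tool_rot: [3.14, 0.0, -3.141]
contact_force: [0.9, -0.1, 0.1]
opening: 0.0803
grip_force: 0.0
```

>>> jog_arm([
  [0,0.5,0,0,0.75],
  [0,1,0,0,0.75],
  [0,1,0,0,0.75],
  [0,1,0,0,0.75],
])

```text
time: 41.15
tool_pos: [0.4219, -0.1403, 0.1847]
tool_rot: [-3.14, 0.001, 3.14]
contact_force: [0.3, -1.4, 0.1]
opening: 0.0805
grip_force: 0.0
```

Run:
```python
from look import *
a=cams.read_camera("scene");b=cams.read_camera("top")
P=dict(thick=(.4055,-.348,.068,.034),well=(.6697,.0197,.030,.017),hold=(.4285,.3146,.032,.029))
g=[]
for n,im in(("scene",a),("top",b)):
    g.append(np.hstack([cv2.resize(overlay(n,im,[q],px(n,q[:3])[0],36),(260,260)) for q in P.values()]))
cv2.imwrite("pics/t5.png",np.vstack(g)); cv2.imwrite("pics/s5.png",a)
```

```text
[ 0.4219 -0.1403  0.1847] 0.0805 0.0 [ 0.3 -1.4  0.1]
```

View pics/t5.png

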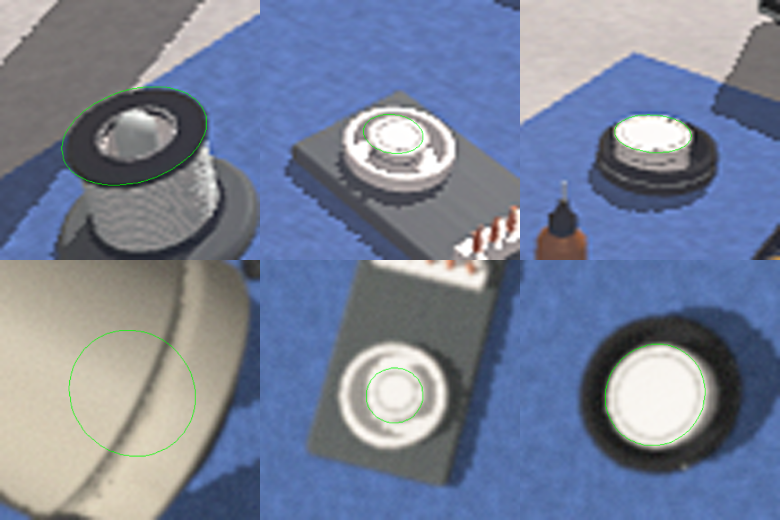

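The overlays show all four items upright and home. The big reel is around its spindle, the tinner tin is in the well, the flux tin is in the holder, and the bottle is standing. The small reel was confirmed earlier.

```bash
python3 -c "
from cell import ticket
print(ticket.hand_in())"
```

```text
the job is handed in; nothing more can be done
None
```

The job is handed in at about 41 s: both reels are on their spindles, the flux tin is in the holder, the tip-tinner tin is in the well, all upright and home, nothing was dropped, and the flux bottle is still standing.

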